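# Lock the control unit's service cover with its quarter-turn fastener

## Robot

A 7-joint arm with a two-finger parallel gripper is mounted at the origin on the work surface. World frame = base frame: x ahead of the robot, y to its left, z up, the work surface at z = 0. Lengths are in m, angles in rad, forces in N, time in s.
With the tool pointing down it reaches from about 0.425 to 0.875 m from the base axis. Payload 9.9 kg.
Tool frame: the origin (TCP) lies between the finger pads; the fingertips stand 25 mm ahead of it and the grasp point (between the pads) lies 6 mm ahead of it (bot.tip_reach is the distance from the TCP to the fingertips, in m); z points along the fingers, x is the direction in which the jaws open and shut, and the axes are right-handed (so a half turn about z gives the same grasp; the last joint's range is limited). The gripper opens to 85 mm and grips with 20 to 120 N. Pads are 22 mm wide; open, the fingers measure 114 mm over their backs; the gripper's body (76 mm by 85 mm) begins 54 mm behind the grasp point. The pads swing forward as they close: fully open they stand 13 mm farther back than shut.
Start: joints at [-1.202, 0.576, 0.025, 1.437, -0.015, 1.129, -0.057], TCP at [0.295, 0.607, 0.256] pointing down, gripper open.
Joint ranges: [-2.76, 2.76], [-0.34, 2.15], [-1.52, 1.57], [0.19, 2.46], [-1.09, 4.23], [0.17, 1.99], [-2.82, 2.82]. Speed limits (rad/s): [2.22, 2.22, 3.01, 3.01, 3.14, 3.14, 3.14].

## Interface

Orientations are given as a unit quaternion [x, y, z, w].
In Python, from plant import bot, let_go, clamp, eyes gives the robot as it stands. Calls block until the motion is done:
- bot.move_to(position, orientation): joint-space move of the TCP to a pose.
- bot.move_l(position, ori=None, v=0.15): straight line of the TCP; ori=None keeps the orientation; v is the mean speed in m/s.
- bot.goto_joints(angles): joint-space move.
- let_go() and clamp(): open the fingers fully, or close them until they stop; the grip force is fixed at half the most.
- bot.pause(seconds).
- bot.solve_ik(position, orientation): joint angles nearest the present ones, or None.
- bot.read_state(): the state.
- eyes.capture(name): name is "scene" or "side" or "wrist"; returns the picture (420x560x3 uint8, blue, green, red); there is no depth.
- eyes.calibration(name): a dict with "intrinsics" (3x3 intrinsics, pixels), "distortion" ([k1, k2, p1, p2, k3] as OpenCV has them; the pictures are not rectified), "camera_from_world" (4x4, takes a point from world to camera coordinates). Camera axes: x right, y down, z forward; pixel columns grow to the right and rows downward; lengths in m; the calibration is good to about 2 mm. A picture is of the moment at which its call begins: read the wrist's pose just before it. calibration takes no time and is no camera call; for the wrist camera it gives the pose at the moment of the call.
A pose or a line that the arm cannot do raises bot.Unreachable and nothing moves.
- bot.close_job(): hands the job in, once; it reports no verdict.
The state is a dict: "time_s": time; "joints": joint angles; "joint_vel": joint speeds; "tau": joint torques, N m; "tool_pos": TCP position; "ee_rot": TCP orientation; "contact_force": force on the tool from outside, world axes, zero at the start; "torque": the same for the moment, N m; "opening": finger opening in m.
Only numpy, scipy, OpenCV 4.12 (cv2) and the standard library are available. Lean on these libraries where they do the work, as an engineer would, in place of code of your own. Each camera call takes 0.05 s, during which the arm holds its last target.

## Task

Take the quarter-turn fastener out of its grey parking stand, put it down through the slot in the steel service cover of the bath control unit, press it in against its spring and turn it a quarter turn clockwise (seen from above) until it springs up into its locking notch, then let go. A light push is enough: press by feel and never lean hard on the fastener or the cover, and leave the bottles and the beaker where they stand.

Things in the scene. Friction and masses are not known exactly. Their poses are not given: they have to be found in the camera images.
- fastener: Loose steel fastener, about 120 g. Origin: on its axis at the underside of its round flange (44 mm diameter, 4 mm thick); +z up along the axis. Below the flange a 10 mm stem reaches down 56 mm to a cross bar (see crossbar). Wing and cross bar are parallel, along x; a half turn about z changes nothing. At the start it hangs upright in the stand, any yaw, flange on the rim.
- wing (a point): On the fastener: centre of its black wing handle, the place to grip, 17 mm above the fastener's origin. The wing is 44 mm long (fastener x), 12 mm thick (y) and 26 mm high, standing on the flange.
- crossbar (a point): On the fastener: centre of the steel cross bar at the stem's foot, 51.5 mm below the fastener's origin. Bar 9 mm wide and 9 mm high, flat on top and rounded below, 32 mm long along the fastener's x; its lowest line is 56 mm below the flange's underside.
- stand: Fixed square grey plastic sleeve on the bench: 60 by 60 mm outside, open square bore 36 by 36 mm, 60 mm high. Origin: centre of its underside.
- unit: Fixed white box, 180 (x) by 160 (y) by 90 mm high, 5 mm steel cover on top, black display on its -x face. Origin: centre of its underside, z up. Locking: with the fastener's x along the unit's y, letting off the push lets the spring lift it 5 mm into its notch, flange underside 39 to 13 mm above the cover (by receptacle depth). Turned too little it stays under the cam; not turned, it rises back.
- keyhole (a point): Centre of the slot in the cover, on its top face, 90 mm above the bench, axes as unit. Slot 35 mm along the unit's x, 12 mm along its y. The receptacle below hangs at an unknown depth that differs by up to 26 mm and can only be felt: the cross bar meets its spring plate when the flange's underside is 43 (shallowest) to 17 mm (deepest) above the cover.
- receptacle_top (a point): On the unit's axis, 5 mm below the keyhole: underside of the cover. Spring: about 3 N at first touch, growing 0.9 N per mm. After 9 mm of travel (11 N) the cross bar is below the cams and can turn, only clockwise from above; at 11 mm (12.5 N) comes a hard bottom. Push 12 to 17 N; over 30 N is a fault. It can turn 90 degrees and about 7 more to a stop.
- amber: Bystander: brown glass bottle, 60 mm diameter, 120 mm high, loose. Origin: centre of its underside.
- squeeze: Bystander: white plastic bottle, 52 mm diameter, 110 mm high, loose. Origin: centre of its underside.
- beaker: Bystander: glass beaker, 70 mm diameter, 80 mm high, loose. Origin: centre of its underside.
Not all that is in view belongs to the job. What is shaped like the fastener but green is not meant.

How it is judged:
On the way:
1. the fastener's foot is down through the slot, its cross bar along the slot (angle between the x axis of fastener and the x axis of unit, either way round below 0.35 rad and horizontal distance between fastener and keyhole below 0.008 m and z of fastener in the frame of keyhole below 0.048 m), for 0.1 s.
At the end, for the whole second after the job is handed in: The fastener stands upright in the slot (axis within 6 mm of the slot's centre, tilt under 0.2 rad), turned a quarter turn so that its wing lies along the unit's y within 0.2 rad, sprung up in its notch with the flange underside 8 to 42 mm above the cover, at rest and released (angle between the x axis of fastener and the y axis of unit, either way round below 0.2 rad and horizontal distance between fastener and keyhole below 0.006 m and z of fastener in the frame of keyhole between 0.008 and 0.042 m and angle between fastener's own z axis and vertical below 0.2 rad and linear speed of fastener below 0.02 m/s and contact force between the fingers and fastener below 0.1 N); the robot touches nothing.
It fails at once if the fastener is pressed or knocked against the unit with more than 30 N (contact force between fastener and unit above 30 N).
It fails at once if the robot presses on the unit itself with more than 30 N (contact force between any of the arm, the fingers and unit above 30 N).
It fails at once if a bystander (either bottle or the beaker) is moved more than 20 mm (distance of any of amber, squeeze, beaker from where it was at the start of the episode above 0.02 m).
It also fails if it takes over 67 s, if anything falls off the work surface, if the arm or the gripper's body presses on something with over 40 N, if the wrist force passes 120 N, or if a joint passes its speed limit or range.

## Working session

There is one attempt and no reset: what is moved stays moved. The work goes in short steps, each a Python script; the robot and the scene stay as the last script left them, time stands still between calls to the robot, and variables do not carry over. Pictures are saved under pics/ and viewed, and the job is handed in when it is done.

```bash
ls; mkdir -p pics; python3 - <<'E'
from plant import bot,eyes
import cv2,numpy as np
for n in("scene","side","wrist"):
    c=eyes.calibration(n); im=eyes.capture(n); cv2.imwrite(f"pics/{n}0.png",im)
    T=c["camera_from_world"];print(n,c["intrinsics"][0][0],np.round(c["distortion"],3),np.round(-np.array(T)[:3,:3].T@np.array(T)[:3,3],3))
s=bot.read_state();print(s)
E
```

```text
pics
scene 381.39261504374844 [-0.108  0.     0.     0.     0.   ] [ 1.401 -0.621  0.805]
side 478.63342855178195 [-0.104  0.     0.     0.     0.   ] [ 0.259 -0.881  1.007]
wrist 336.533020483681 [-0.083  0.     0.     0.     0.   ] [0.234 0.636 0.374]
{'time_s': 0.15, 'joints': array([-1.20182448,  0.57635109,  0.02483046,  1.43772547, -0.01501982,
        1.12899741, -0.05648003]), 'joint_vel': array([-1.40482801e-03, -1.94058698e-03,  3.40941036e-05, -4.16939088e-03,
        2.70457481e-03,  8.87826942e-04, -3.61907814e-05]), 'tau': array([ 3.43598833e-03, -7.66272712e+01,  2.25310944e+00, -2.86175716e+01,
        1.57194544e-02,  9.97843308e-03, -7.64230577e-06]), 'tool_pos': array([0.2951206 , 0.60671208, 0.25562843]), 'ee_rot': array([ 8.47763429e-01,  5.30374159e-01, -5.40571816e-04,  3.58751200e-04]), 'contact_force': array([-0.3626294 , -0.18546554,  0.59886313]), 'torque': array([-0.01947637, -0.07382974,  0.00441488]), 'opening': 0.0857166549383515}
```

View pics/scene0.png

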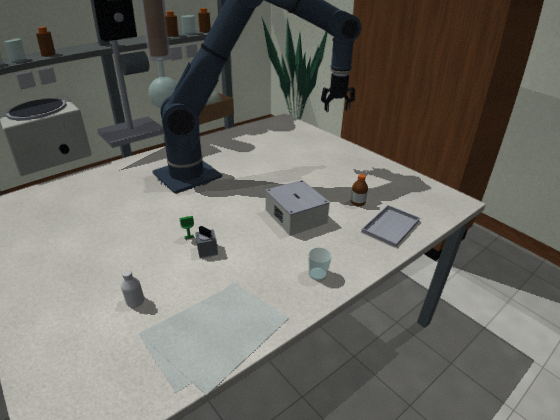

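View pics/side0.png

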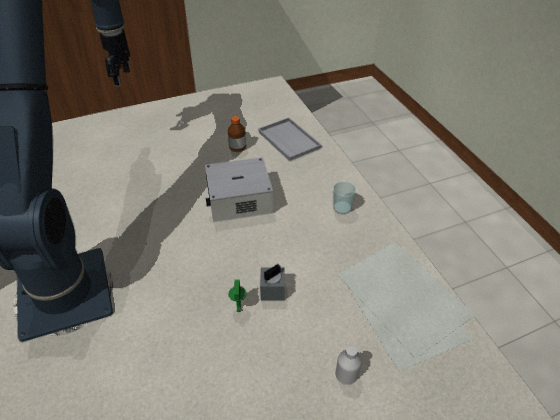

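View pics/wrist0.png

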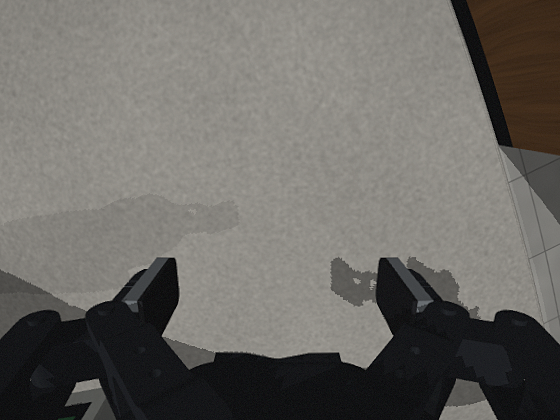

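The scene camera shows the stand at (206,243) and the unit at (297,205). In the side view there are two fastener-shaped things: one with a black wing in the grey stand at (272,275), and a green one at (237,294). The black-winged one in the stand fits the description. The slot is at (238,178) in the side view. I'll enlarge that area and take rough positions.

```bash
cat > h.py <<'E'
import cv2,numpy as np
from scipy.spatial.transform import Rotation as R
def ray(c,px):
    K=np.array(c["intrinsics"],float);D=np.array(c["distortion"],float);T=np.array(c["camera_from_world"],float)
    p=cv2.undistortPoints(np.array([[px]],float),K,D)[0,0]
    d=T[:3,:3].T@np.array([p[0],p[1],1.]);o=-T[:3,:3].T@T[:3,3]
    return o,d
def onplane(c,px,z):
    o,d=ray(c,px);return o+d*(z-o[2])/d[2]
def proj(c,P):
    T=np.array(c["camera_from_world"],float)
    r=cv2.projectPoints(np.array(P,float).reshape(-1,1,3),cv2.Rodrigues(T[:3,:3])[0],T[:3,3],np.array(c["intrinsics"],float),np.array(c["distortion"],float))[0]
    return r.reshape(-1,2)
def down(yaw): # tool z down, tool x at yaw in world
    x=np.array([np.cos(yaw),np.sin(yaw),0]);z=np.array([0,0,-1.]);y=np.cross(z,x)
    return R.from_matrix(np.c_[x,y,z]).as_quat()
E
python3 - <<'E'
from h import *
from plant import eyes
c=eyes.calibration("side")
for n,p,z in [("wing",(273,271),.09),("slot",(238,178),.09),("green",(237,294),.03),("amber",(237,150),0),("beaker",(343,209),0),("squeeze",(347,380),0)]+[("corner",q,.09) for q in [(206,164),(264,159),(271,191),(209,196)]]:
    print(n,np.round(onplane(c,p,z),3))
im=cv2.imread("pics/side0.png");cv2.imwrite("pics/crop0.png",np.hstack([cv2.resize(im[250:320,215:305],None,fx=4,fy=4,interpolation=2),cv2.resize(im[145:215,195:285],None,fx=4,fy=4,interpolation=2)]))
E
```

```text
wing [ 0.511 -0.198  0.09 ]
slot [0.539 0.164 0.09 ]
green [ 0.418 -0.188  0.03 ]
amber [0.61 0.41 0.  ]
beaker [0.817 0.012 0.   ]
squeeze [ 0.577 -0.482  0.   ]
corner [0.469 0.263 0.09 ]
corner [0.642 0.22  0.09 ]
corner [0.609 0.074 0.09 ]
corner [0.439 0.119 0.09 ]
```

View pics/crop0.png

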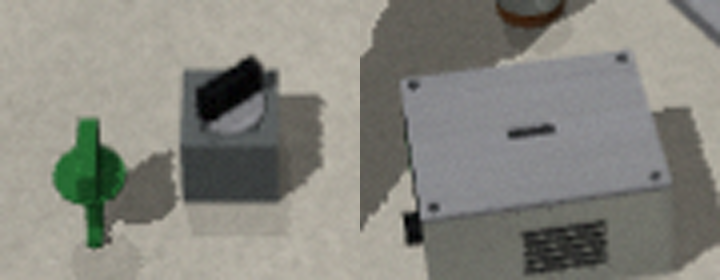

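```bash
python3 - <<'E'
from h import *
from plant import bot,eyes
s=bot.read_state();c=eyes.calibration("wrist");T=np.array(c["camera_from_world"])
Rt=R.from_quat(s["ee_rot"]).as_matrix();W=np.eye(4);W[:3,:3]=Rt;W[:3,3]=s["tool_pos"]
CT=T@W;print(np.round(np.linalg.inv(CT),3));print(Rt.round(2))
for d in (.1,.2,.3):
    P=s["tool_pos"]-[0,0,d];print(d,proj(c,[P]))
# ik options for yaws above slot & fastener
for pos in [(0.539,.164,.25),(0.511,-.198,.25)]:
    for y in np.arange(-180,180,30):
        q=bot.solve_ik(np.array(pos),down(np.radians(y)));print(pos,y,None if q is None else np.round(q,2))
E
```

```text
[[ 1.     0.002  0.    -0.001]
 [-0.002  0.964  0.267 -0.067]
 [ 0.    -0.267  0.964 -0.118]
 [ 0.     0.     0.     1.   ]]
[[ 0.44  0.9  -0.  ]
 [ 0.9  -0.44 -0.  ]
 [-0.    0.   -1.  ]]
0.1 [[277.95751898 215.16137832]]
0.2 [[277.82094142 184.56655166]]
0.3 [[277.74649361 168.00594745]]
(0.539, 0.164, 0.25) -180 [-0.1   0.43 -0.41  1.74  0.2   1.01  2.56]
(0.539, 0.164, 0.25) -150 [-1.08  0.8   1.36  1.77 -0.82  1.28 -2.12]
(0.539, 0.164, 0.25) -120 [-1.08  0.8   1.36  1.77 -0.82  1.28 -1.6 ]
(0.539, 0.164, 0.25) -90 [-0.85  0.51  0.75  1.76 -0.4   1.02 -1.53]
(0.539, 0.164, 0.25) -60 [-0.78  0.48  0.62  1.76 -0.32  1.   -1.09]
(0.539, 0.164, 0.25) -30 [-0.72  0.46  0.51  1.76 -0.26  0.99 -0.63]
(0.539, 0.164, 0.25) 0 [-0.64  0.44  0.39  1.76 -0.2   0.98 -0.17]
(0.539, 0.164, 0.25) 30 [-0.56  0.43  0.27  1.75 -0.14  0.98  0.29]
(0.539, 0.164, 0.25) 60 [-0.48  0.42  0.15  1.75 -0.08  0.98  0.75]
(0.539, 0.164, 0.25) 90 [-0.4   0.41  0.03  1.75 -0.01  0.98  1.2 ]
(0.539, 0.164, 0.25) 120 [-0.29  0.42 -0.13  1.74  0.06  0.99  1.65]
(0.539, 0.164, 0.25) 150 [-0.2   0.42 -0.27  1.74  0
[... 154 characters left out ...]
.46]
(0.511, -0.198, 0.25) -120 [-0.38  0.64  1.14  1.81 -0.64  1.13 -1.11]
(0.511, -0.198, 0.25) -90 [-0.41  0.7   1.24  1.81 -0.72  1.18 -0.51]
(0.511, -0.198, 0.25) -60 [-0.35  0.59  1.04  1.81 -0.58  1.09 -0.14]
(0.511, -0.198, 0.25) -30 [-0.27  0.53  0.87  1.8  -0.46  1.03  0.26]
(0.511, -0.198, 0.25) 0 [-0.2   0.49  0.74  1.8  -0.38  1.    0.7 ]
(0.511, -0.198, 0.25) 30 [-0.15  0.46  0.66  1.8  -0.33  0.99  1.16]
(0.511, -0.198, 0.25) 60 [-0.09  0.44  0.55  1.8  -0.27  0.98  1.62]
(0.511, -0.198, 0.25) 90 [ 0.02  0.42  0.38  1.79 -0.18  0.97  2.05]
(0.511, -0.198, 0.25) 120 [ 0.09  0.41  0.28  1.79 -0.14  0.96  2.52]
(0.511, -0.198, 0.25) 150 [ 1.05  0.67 -1.29  1.76  0.68  1.25  2.2 ]
```

```bash
python3 - <<'E'
from h import *
from plant import bot,eyes
bot.move_to([0.539,.164,.24],down(np.radians(76)))
bot.pause(.3)
import pickle
C=eyes.calibration("wrist");im=eyes.capture("wrist");cv2.imwrite("pics/slot1.png",im);pickle.dump(C,open("slot1.pkl","wb"))
print(bot.read_state()["time_s"])
bot.move_to([0.511,-.198,.24],down(np.radians(100)))
bot.pause(.3)
C=eyes.calibration("wrist");im=eyes.capture("wrist");cv2.imwrite("pics/fas1.png",im);pickle.dump(C,open("fas1.pkl","wb"))
s=bot.read_state();print(s["time_s"],s["contact_force"],s["tool_pos"])
E
```

```text
2.3333
4.0417 [ 0.22730846 -0.00939007 -0.69424944] [ 0.51125074 -0.1974035   0.23997553]
```

View pics/slot1.png

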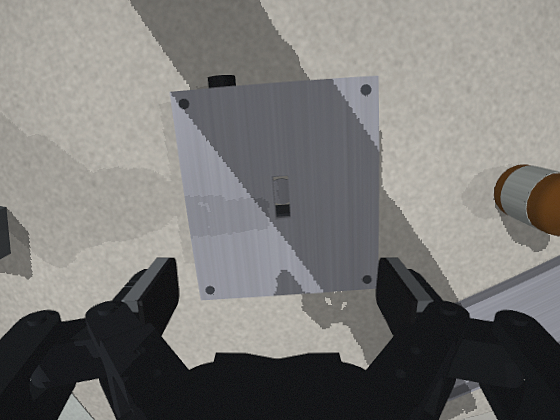

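View pics/fas1.png

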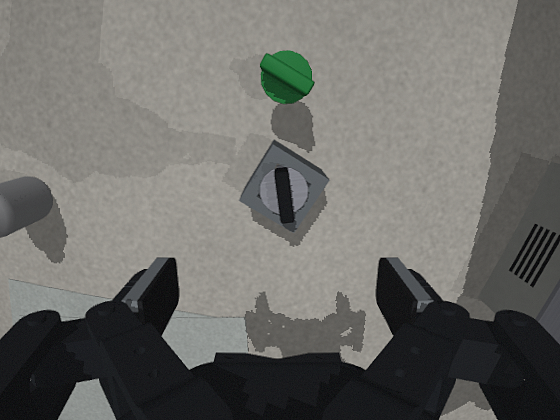

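```bash
python3 - <<'E'
from h import *
a=cv2.imread("pics/slot1.png")[165:230,250:315];b=cv2.imread("pics/fas1.png")[145:245,235:335]
cv2.imwrite("pics/crop1.png",np.hstack([cv2.resize(a,(390,390),interpolation=0),cv2.resize(b,(390,390),interpolation=0)]))
E
```

```text
(no output)
```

View pics/crop1.png

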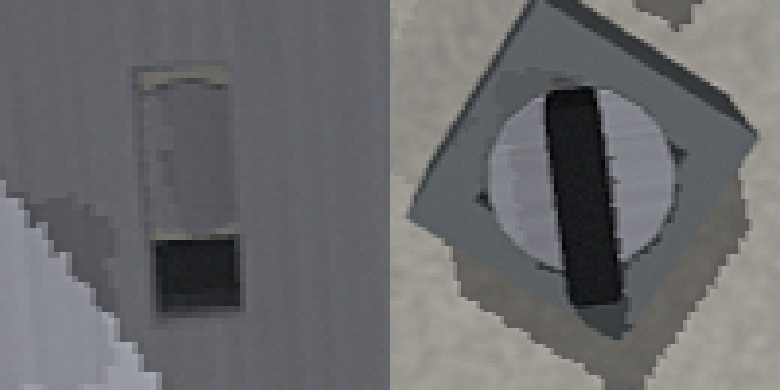

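Left crop: the slot corners are at about (272.5,176.3), (288.3,176), (290.5,217) and (275.8,217.7). Inside it the spring plate is grey. Right crop: the black wing runs from (281,168) to (288,223) over the bright flange, centred near (284,191). This is the black fastener in the grey stand, so it's the right one.

```bash
python3 - <<'E'
from h import *
import pickle
C=pickle.load(open("slot1.pkl","rb"))
sl=np.array([onplane(C,p,.09) for p in [(272.5,176.3),(288.3,176),(290.5,217),(275.8,217.7)]])
print(sl.round(4),sl.mean(0))
v=(sl[2]+sl[3]-sl[0]-sl[1])/2;print("slot len",np.hypot(*v[:2]),"yaw",np.degrees(np.arctan2(v[1],v[0])),"wid",np.linalg.norm((sl[1]+sl[2]-sl[0]-sl[3])/2))
sc=np.array([onplane(C,p,.09) for p in [(184,104),(366,90),(367,280),(210,290)]]);print("screws",sc.round(4),sc.mean(0))
co=np.array([onplane(C,p,.09) for p in [(171,92),(379,76),(379,292),(202,299)]]);print("corners",co.round(4),co.mean(0))
for k in(sc,co):
  v=(k[2]+k[3]-k[0]-k[1])/2;w=(k[1]+k[2]-k[0]-k[3])/2;print(np.linalg.norm(v),np.linalg.norm(w),np.degrees(np.arctan2(v[1],v[0])),np.degrees(np.arctan2(w[1],w[0])))
F=pickle.load(open("fas1.pkl","rb"));im=cv2.imread("pics/fas1.png")
g=cv2.cvtColor(im,cv2.COLOR_BGR2GRAY);m=np.zeros_like(g);m[160:222,255:312]=g[160:222,255:312]>130
cs=cv2.findContours(m,0,1)[0];cs=[c for c in cs if cv2.contourArea(c)>150];h=cv2.convexHull(np.vstack(cs));print("n",len(cs),cv2.boundingRect(h))
(x,y),r=cv2.minEnclosingCircle(h);e=cv2.fitEllipse(h);print(x,y,r,e)
for p in[(x,y),e[0]]:print("flange",onplane(F,p,.064))
m2=np.zeros_like(g);m2[155:232,262:308]=g[155:232,262:308]<40
cs=max(cv2.findContours(m2,0,1)[0],key=cv2.contourArea);print(cv2.minAreaRect(cs))
w=[onplane(F,p,.09) for p in cv2.boxPoints(cv2.minAreaRect(cs))];print(np.round(w,4),np.mean(w,0))
w=np.array([onplane(F,p,.09) for p in [(275,168.1),(288.1,167.3),(294.5,221.9),(281.2,223.5)]]);v=(w[2]+w[3]-w[0]-w[1])/2;print(np.linalg.norm(v),np.degrees(np.arctan2(v[1],v[0])),w.mean(0))
# side face flange check via predicted wing corners
E
```

```text
[[0.5208 0.1646 0.09  ]
 [0.5236 0.1771 0.09  ]
 [0.5578 0.1709 0.09  ]
 [0.5555 0.1588 0.09  ]] [0.53942059 0.16783795 0.09      ]
slot len 0.034957102849957795 yaw -9.930722150653722 wid 0.012525938911400357
screws [[0.4491 0.112  0.09  ]
 [0.4726 0.2505 0.09  ]
 [0.6315 0.2236 0.09  ]
 [0.6074 0.0851 0.09  ]] [0.54015903 0.16780112 0.09      ]
corners [[0.438  0.1048 0.09  ]
 [0.4647 0.2622 0.09  ]
 [0.6462 0.2324 0.09  ]
 [0.6146 0.0752 0.09  ]] [0.54085974 0.16865129 0.09      ]
0.16085179838865302 0.14055107173990683 -9.612042518704806 80.27712206577971
0.1815281613024103 0.15993335187439295 -9.422125422907849 79.48854043750183
n 1 (289, 168, 18, 43)
292.0 189.0 21.213302612304688 ((291.3976135253906, 189.45599365234375), (29.624982833862305, 41.28007888793945), 175.13072204589844)
flange [ 0.50752382 -0.1848787   0.064     ]
flange [ 0.50803018 -0.18533115  0.064     ]
((283.91455078125, 194.96261596679688), (55.69952392578125, 13.66093921661377), 82.64761352539062)
[[ 0.4878 -0.2049  0.09  ]
 [ 0.4845 -0.1944  0.09  ]
 [ 0.5292 -0.1799  0.09  ]
 [ 0.5327 -0.1908  0.09  ]] [ 0.50854947 -0.19250401  0.09      ]
0.0467860152784832 16.86273738856451 [ 0.50862963 -0.19184009  0.09      ]
```

```bash
python3 - <<'E'
from h import *
from plant import bot,eyes
import pickle
bot.move_l([0.510,-.1915,.20],down(np.radians(107)))
bot.pause(.2)
C=eyes.calibration("wrist");im=eyes.capture("wrist");cv2.imwrite("pics/fas2.png",im);pickle.dump(C,open("fas2.pkl","wb"))
print(bot.read_state()["time_s"],proj(C,[[.51,-.1915,.09]]))
cv2.imwrite("pics/crop2.png",cv2.resize(im[140:260,220:340],(600,600),interpolation=0))
E
```

```text
4.7083 [[278.64785568 210.60984983]]
```

View pics/crop2.png

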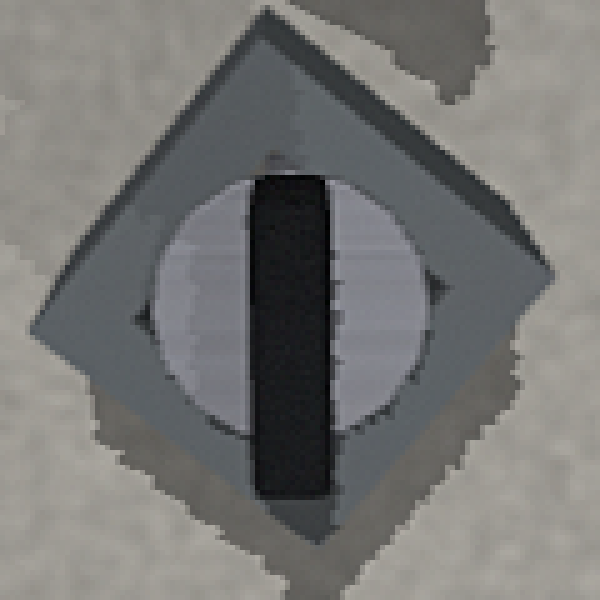

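The crop shows the wing nearly vertical. Its lower end is at (278.5,239.6) and its upper end at (277.8,174.8). The flange centre is near (278.3,201.4).

```bash
python3 - <<'E'
from h import *
from plant import bot
import pickle
F=pickle.load(open("fas2.pkl","rb"))
lo=onplane(F,(278.5,239.6),.09);fl=onplane(F,(278.3,201.4),.064)
hi=onplane(F,(277.8,188/5+140),.09)
up=onplane(F,(277.8,174.8),.09)
v=lo-up;a=np.arctan2(v[1],v[0]);d=np.array([np.cos(a),np.sin(a),0])
print(np.degrees(a),"from end",lo-.022*d,"flange",fl,"len",np.linalg.norm(lo-hi),(lo+hi)/2)
E
```

```text
17.68794823986101 from end [ 0.51009664 -0.1918119   0.09      ] flange [ 0.51019576 -0.1916341   0.064     ] len 0.045781994795269544 [ 0.50925096 -0.19209262  0.09      ]
```

```bash
python3 - <<'E'
from h import *
from plant import bot,eyes,clamp
import pickle
q=down(np.radians(107.5));p=np.array([.5101,-.1917,0])
bot.move_l(p+[0,0,.13],q);bot.move_l(p+[0,0,.0925],v=.06)
print(bot.read_state()["contact_force"])
clamp();bot.pause(.2)
s=bot.read_state();print(s["time_s"],s["opening"],s["contact_force"],s["tool_pos"])
C=eyes.calibration("wrist");im=eyes.capture("wrist");cv2.imwrite("pics/grip.png",im)
bot.move_l(p+[0,0,.20],v=.12);bot.pause(.3)
s=bot.read_state();print(s["time_s"],s["opening"],s["contact_force"],s["tool_pos"])
C=eyes.calibration("wrist");im=eyes.capture("wrist");cv2.imwrite("pics/lift.png",im)
im=eyes.capture("side");cv2.imwrite("pics/lift_side.png",im)
E
```

```text
[ 0.10585858 -0.58523912  0.16858635]
6.9667 0.010488150320454916 [-1.54281046  0.65329394  5.8308712 ] [ 0.51016997 -0.19168747  0.09274167]
8.3667 0.01103056598065655 [-0.27341972 -0.31349754 -2.1034238 ] [ 0.5099506  -0.19164673  0.19957536]
```

View pics/lift.png

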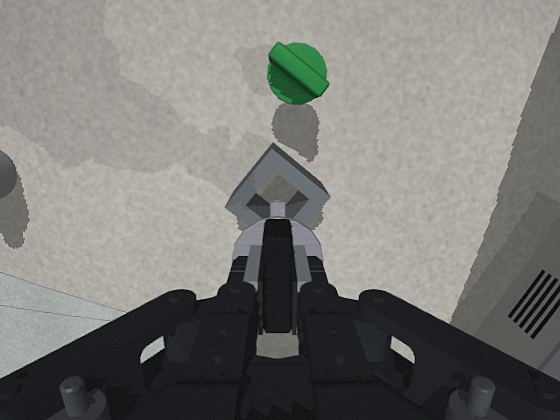

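View pics/lift_side.png

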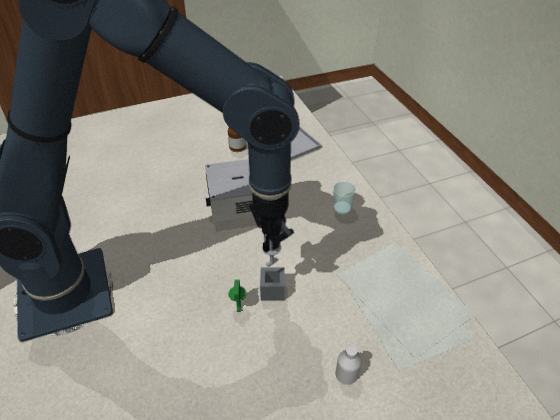

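```bash
python3 - <<'E'
from h import *
from plant import bot,eyes
s=bot.read_state();C=eyes.calibration("wrist");Rt=R.from_quat(s["ee_rot"]).as_matrix()
def t(P): return proj(C,[s["tool_pos"]+Rt@np.array(p) for p in P]).round(1)
print("wing top",t([(-.006,-.022,.0027),(.006,-.022,.0027)]),"wing foot",t([(-.006,-.022,.0287),(.006,-.022,.0287)]))
print("bar end top",t([(-.0045,-.016,.0797),(.0045,-.016,.0797)]),"bar bottom",t([(0,-.016,.0887)]),"stem/flange edge",t([(0,-.022,.0327),(-.022,0,.0287),(.022,0,.0287)]))
im=cv2.imread("pics/lift.png");cv2.imwrite("pics/crop3.png",cv2.resize(im[190:290,228:328],(600,600),interpolation=0))
E
```

```text
wing top [[262.7 236.6]
 [294.1 236.6]] wing foot [[265.1 216.3]
 [291.3 216.4]]
bar end top [[270.5 200.7]
 [285.3 200.7]] bar bottom [[277.9 197.1]] stem/flange edge [[278.2 213.8]
 [231.9 260.3]
 [324.2 260.5]]
```

View pics/crop3.png

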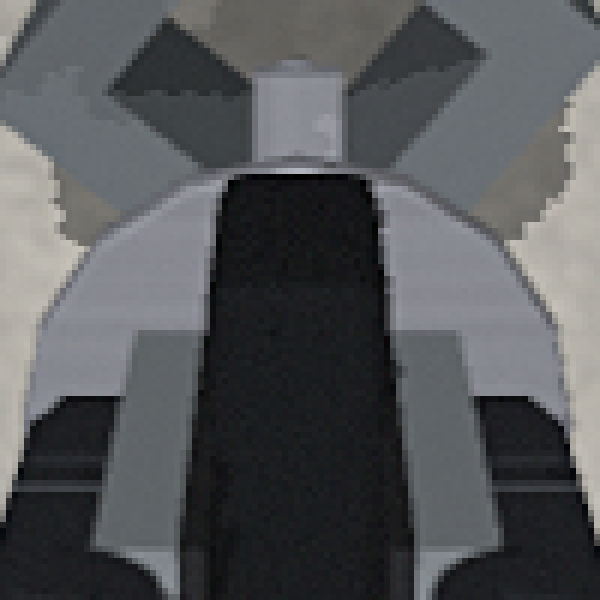

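Expected and observed: the wing foot should be at row 216 and is at 219; the bar end edge should be at row 201 and is at 202. Columns agree, so it is centred across the jaws and upright, perhaps 1 mm off along tool y. I'll measure bar against slot directly, hovering just over the slot.

```bash
python3 - <<'E'
from h import *
from plant import bot,eyes
import pickle
q=down(np.radians(80.3));p=np.array([.5398,.1678,0])
bot.move_to(p+[0,0,.25],q);bot.move_l(p+[0,0,.190],v=.1);bot.pause(.4)
s=bot.read_state();C=eyes.calibration("wrist");im=eyes.capture("wrist");cv2.imwrite("pics/hov.png",im);pickle.dump((C,s),open("hov.pkl","wb"))
print(s["time_s"],s["tool_pos"],s["contact_force"],s["torque"])
Rt=R.from_quat(s["ee_rot"]).as_matrix();Ry=R.from_euler('z',-9.7,degrees=True).as_matrix()
print("slot near end exp",proj(C,[np.array([.5398,.1678,.09])+Ry@np.array([sx*.0175,sy*.006,0]) for sx in(-1,1) for sy in (-1,1)]).round(1))
print("bar exp",proj(C,[s["tool_pos"]+Rt@np.array(k) for k in [(-.0045,-.016,.0842),(.0045,-.016,.0842),(0,-.016,.0887),(-.0045,-.016,.0797)]]).round(1))
cv2.imwrite("pics/crop4.png",cv2.resize(im[150:250,228:328],(600,600),interpolation=0))
cv2.imwrite("pics/hov_side.png",eyes.capture("side"));cv2.imwrite("pics/hov_sc.png",eyes.capture("scene"))
E
```

```text
10.9833 [0.53989998 0.16783029 0.19028538] [ 0.4626577  -0.01075871 -1.15393936] [0.01732251 0.01571088 0.03304204]
slot near end exp [[268.7 190.1]
 [286.8 190.1]
 [269.  239.3]
 [286.3 239.4]]
bar exp [[270.7 198.4]
 [285.2 198.5]
 [277.9 196.7]
 [270.5 200.3]]
```

View pics/crop4.png

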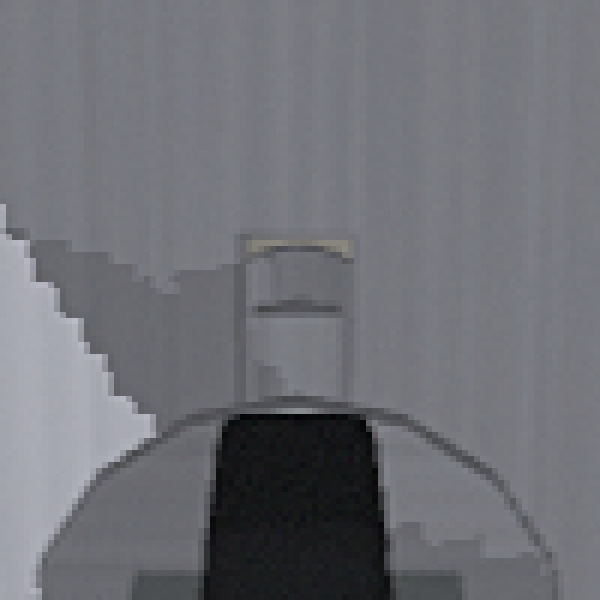

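The slot's near edge is at rows 189–190, columns 268–287, as expected. The bar's end face is at rows 200–202, columns 270–285.5, which puts it about 1.5 mm toward tool +y, the same as at the wing foot. I'll shift by −1.6 mm in tool y and go down by feel.

```bash
python3 - <<'E'
from h import *
from plant import bot,eyes
q=down(np.radians(80.3));p=np.array([.5382,.1681,0])
bot.move_l(p+[0,0,.186],q,v=.05);bot.pause(.2)
s=bot.read_state();b=s["contact_force"][2];print("base",s["contact_force"])
im=eyes.capture("wrist");cv2.imwrite("pics/crop5.png",cv2.resize(im[150:250,228:328],(600,600),interpolation=0))
z=.186
while z>.1705:
    z-=.0008
    bot.move_l(p+[0,0,z],v=.02)
    s=bot.read_state();f=s["contact_force"]-[0,0,b]
    print(round(z,4),round(s["tool_pos"][2],4),f.round(1))
    if f[2]>3.5 or np.hypot(f[0],f[1])>6: print("contact");break
print(s["time_s"])
im=eyes.capture("wrist");cv2.imwrite("pics/crop6.png",cv2.resize(im[150:250,228:328],(600,600),interpolation=0))
E
```

```text
base [ 0.47296732  0.07597283 -2.55676604]
0.1852 0.1852 [0.6 1.2 1.8]
0.1844 0.1844 [0.5 0.2 1.1]
0.1836 0.1835 [-0.5 -0.1  0.7]
0.1828 0.1827 [ 0.7 -0.3  0.9]
0.182 0.182 [-0.5 -0.7  1.1]
0.1812 0.1811 [-0.2 -0.1  1.1]
0.1804 0.1804 [ 0.5 -0.2  1.7]
0.1796 0.1795 [ 0.2 -0.5  1.1]
0.1788 0.1788 [-0.2 -0.5  2. ]
0.178 0.1779 [0.5 0.4 1.4]
0.1772 0.1772 [-0.1  0.5  2. ]
0.1764 0.1763 [-0.4  1.   1.2]
0.1756 0.1755 [0.5 0.1 0.6]
0.1748 0.1748 [ 0.1 -0.9  0.8]
0.174 0.1739 [-0.1  0.4  0.3]
0.1732 0.1731 [ 0.3 -0.   2. ]
0.1724 0.1723 [-0.7  0.5  0.8]
0.1716 0.1715 [-0.5  0.7  1.7]
0.1708 0.1708 [-0.4 -0.3  1.1]
0.17 0.1699 [0.3 0.3 0.9]
16.6333
```

View pics/crop5.png

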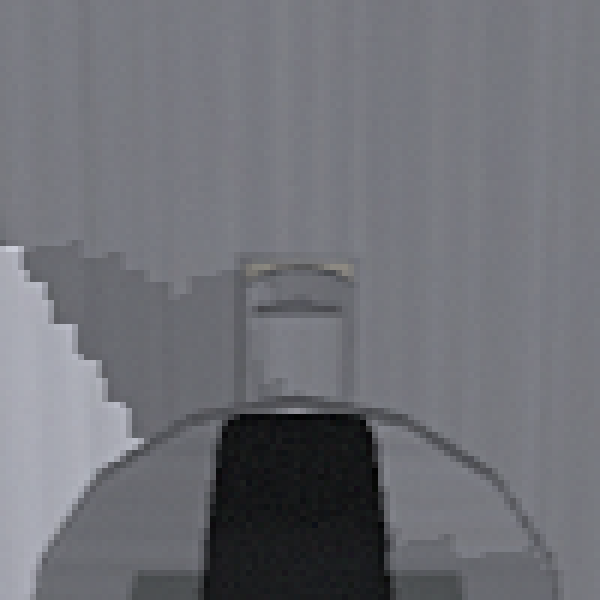

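View pics/crop6.png

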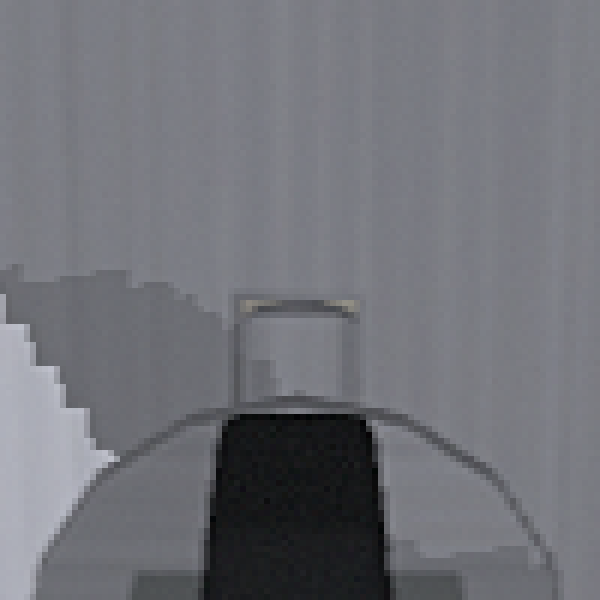

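The second crop shows the bar's end inside the slot outline, with no contact force. Next I'll find the spring plate by feel and press to about 12–13 N.

```bash
cat >> h.py <<'E'
def fav(bot,n=4):
    a=[]
    for _ in range(n):
        bot.pause(.02);a.append(bot.read_state()["contact_force"])
    return np.mean(a,0)
E
python3 - <<'E'
from h import *
from plant import bot,eyes
p=np.array([.5382,.1683,0]);b0=fav(bot,8);b=b0[2];print(b0)
z=.170;zc=None
while z>.127:
    z-=.001
    bot.move_l(p+[0,0,z],v=.02)
    s=bot.read_state();f=s["contact_force"]-b0
    if f[2]>1.8: f=fav(bot)-b0
    print(round(z,4),round(s["tool_pos"][2],4),f.round(1))
    if f[2]>1.8 and zc is None: zc=z
    if np.hypot(f[0],f[1])>8: print("lateral");break
    if f[2]>11 or (zc and z<zc-.0085): break
print(zc,s["time_s"])
E
```

```text
[-0.09863787 -0.09410101 -1.57441626]
0.169 0.1689 [ 0.1 -0.1  0.7]
0.168 0.1679 [-0.1 -0.2  0.9]
0.167 0.1669 [-0.2  0.3 -0.6]
0.166 0.1659 [-0.9  0.1 -0.2]
0.165 0.1649 [ 1.  -0.   0.5]
0.164 0.1639 [-0.3  0.6 -0.5]
0.163 0.1629 [ 0.6 -0.1 -0. ]
0.162 0.1619 [-0.1  0.4 -0.1]
0.161 0.1609 [-0.2 -0.1 -0.7]
0.16 0.1599 [ 1.  -0.  -0.1]
0.159 0.1589 [ 1.1 -0.2  0.6]
0.158 0.1579 [0.6 0.1 0.4]
0.157 0.157 [ 0.7 -0.3 -0.3]
0.156 0.1561 [-0.3 -0.3  3.5]
0.155 0.1551 [-0.7  0.1  4.2]
0.154 0.154 [-0.9 -0.1  5.1]
0.153 0.153 [-0.4 -0.1  5.8]
0.152 0.152 [-0.7 -0.3  7. ]
0.151 0.1511 [-0.8 -0.1  7.8]
0.15 0.1502 [-1.2 -0.1  8.2]
0.149 0.1493 [-1.2 -0.3  9.3]
0.148 0.1484 [-1.5 -0.2 10. ]
0.147 0.1474 [-1.4 -0.5 10.7]
0.156 23.2333
```

Spring contact is at TCP z ≈ 0.1565, with the expected slope. I'll press to about 10 mm of travel and turn about the fastener's axis.

```bash
python3 - <<'E'
from h import *
from plant import bot,eyes
b0=np.array([-.1,-.1,-1.57])
ty=lambda d:np.array([np.sin(np.radians(d)),-np.cos(np.radians(d)),0])
A=np.array([.5382,.1683,0])+.0015*ty(80.3)
z=.147
for z in (.1465,.146,.1457):
    bot.move_l(np.array([.5382,.1683,z]),v=.01);f=fav(bot)-b0;s=bot.read_state();print(z,s["tool_pos"][2].round(4),f.round(1))
    if f[2]>11.8: break
tz0=s["torque"][2];d=80.3
for k in range(1,10):
    d=80.3-10*k-(1 if k==9 else 0)
    bot.move_l(A-.0015*ty(d)+[0,0,z],down(np.radians(d)),v=.02)
    f=fav(bot,3)-b0;s=bot.read_state();print(k,s["time_s"],s["tool_pos"].round(4),f.round(1),"tz",(s["torque"][2]-tz0).round(2))
    if f[2]>20 or np.hypot(*f[:2])>12 or abs(s["torque"][2]-tz0)>1.5: print("stop");break
    if f[2]>15: z+=.0005
    if f[2]<11 : z-=.0004
cv2.imwrite("pics/turned.png",eyes.capture("wrist"))
E
```

```text
0.1465 0.147 [-1.8 -0.7 11.4]
0.146 0.1465 [-1.8 -0.7 11.8]
0.1457 0.1462 [-1.5 -0.3 11.9]
1 24.625 [0.5388 0.1686 0.1464] [-0.9 -0.8 11. ] tz -0.04
2 25.0 [0.5391 0.1689 0.1464] [-0.5 -0.2 12.1] tz 0.01
3 25.375 [0.5394 0.1691 0.1464] [ 0.2 -0.4 11.8] tz -0.04
4 25.75 [0.5396 0.1693 0.1465] [ 0.6 -0.4 11.3] tz 0.01
5 26.125 [0.5399 0.1694 0.1464] [-0.2 -0.2 11.6] tz 0.01
6 26.5 [0.5401 0.1695 0.1465] [ 0.3 -0.1 11.2] tz -0.02
7 26.875 [0.5404 0.1695 0.1464] [ 0.8 -0.9 11.8] tz -0.02
8 27.25 [0.5406 0.1695 0.1464] [-0.3 -0.6 11.3] tz -0.04
9 27.6417 [0.5409 0.1695 0.1464] [ 0.  -0.8 12.2] tz -0.02
```

View pics/turned.png

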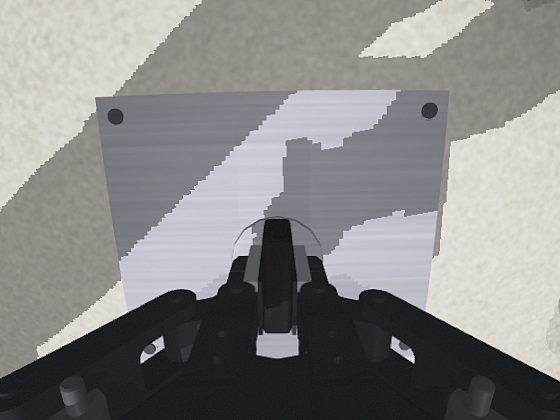

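The wing lies across the slot now. The push held at 12 N and the turn met no resistance. I'll ease up into the notch and check that it is caught before letting go.

```bash
python3 - <<'E'
from h import *
from plant import bot,eyes
b0=np.array([-.1,-.1,-1.57]);s=bot.read_state();p=s["tool_pos"].copy();z=.1457
for i in range(9):
    z+=.0008
    bot.move_l(np.array([p[0],p[1],z]),v=.015);f=fav(bot,3)-b0;s=bot.read_state();print(round(z,4),s["tool_pos"][2].round(4),f.round(1))
    if f[2]<-3: break
E
```

```text
0.1465 0.147 [-1.2  0.1 10.6]
0.1473 0.1478 [-1.  -0.7 10.7]
0.1481 0.1485 [-1.   0.4 10.4]
0.1489 0.1493 [-0.3  0.3  8.8]
0.1497 0.15 [-0.4 -0.5  8.5]
0.1505 0.1507 [-0.1  0.3  8. ]
0.1513 0.1515 [-0.6 -0.5  7.3]
0.1521 0.1522 [-0.4 -0.3  6.2]
0.1529 0.153 [ 0.5 -0.2  6. ]
```

```bash
python3 - <<'E'
from h import *
from plant import bot,eyes
b0=np.array([-.1,-.1,-1.57]);s=bot.read_state();p=s["tool_pos"].copy();z=.1529
for i in range(8):
    z+=.0004
    bot.move_l(np.array([p[0],p[1],z]),v=.015);f=fav(bot,4)-b0;s=bot.read_state();print(round(z,4),s["tool_pos"][2].round(4),f.round(1))
    if f[2]<1: break
E
```

```text
0.1533 0.153 [ 1.4 -0.  -0.6]
```

The force dropped sharply from 6 to −0.6 N within 0.4 mm, so it is caught in the notch. Releasing.

```bash
python3 - <<'E'
from h import *
from plant import bot,eyes,let_go
let_go();bot.pause(.2);s=bot.read_state();print(s["opening"],s["contact_force"])
p=s["tool_pos"];bot.move_l(p+[0,0,.06],v=.08)
A=np.array([.5397,.168]);bot.move_l([A[0],A[1],.30],v=.15);bot.pause(.3)
C=eyes.calibration("wrist");im=eyes.capture("wrist");cv2.imwrite("pics/end.png",im)
Zf=.09+.153-.0327-.09+.004  # flange top guess
print("flange underside above cover",.153-.0327-.09)
cv2.imwrite("pics/end_side.png",eyes.capture("side"))
print(bot.read_state()["time_s"],proj(C,[[.5398,.1678,.15],[.5398,.1678,.1243]]))
import pickle;pickle.dump(C,open("end.pkl","wb"))
E
```

```text
0.08560565814733984 [0.17703039 0.25735253 0.60868659]
flange underside above cover 0.030299999999999994
33.6417 [[277.32008869 196.90039708]
 [277.31215194 189.8947281 ]]
```

View pics/end.png

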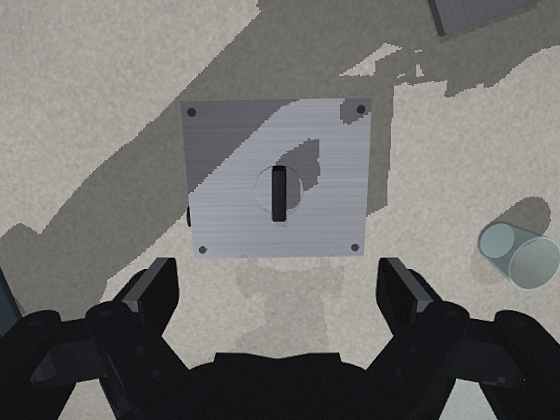

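View pics/end_side.png

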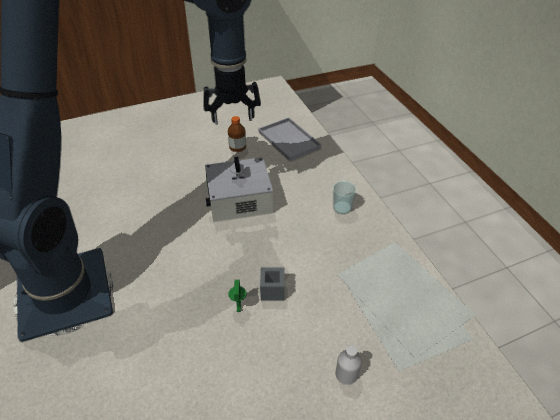

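The fastener stands at (278,190), where I expected (277,190). The wing runs straight across the slot along the unit's y, the gripper is clear, and the bottles and beaker look unmoved in the side view. Handing in.

```bash
python3 -c "
from plant import bot
print(bot.close_job())"
```

```text
the job is handed in; nothing more can be done
None
```

The fastener is locked in the service cover and released, and I handed the job in at about 34 s of the 67 s allowed. The hand-in reports no verdict, so this rests on my own checks.

**What I did:** I took the black-winged fastener from the grey stand and lowered its bar through the slot. The spring plate met the bar with the flange about 34 mm above the cover. I pressed to about 12 N, turned it 91° clockwise, eased up until it caught, then let go.

**Last checks:**
- **Locked:** while easing up, the force fell from 6 N to −0.6 N within 0.4 mm, so the notch is holding it. The flange underside is about 30 mm above the cover, worked out from the tool height.
- **Position:** in the last wrist picture the flange centre is within about 1 pixel of where I expected it over the slot, and the wing lies along the unit's y.
- **Surroundings:** the bottles and beaker looked unmoved in the last side picture. The gripper was open and well clear.

**Disagreement:** after the grasp, the fastener appeared about 1.5 mm off the tool centre along the wing. I corrected for that before inserting, and it went in without catching.

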